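# Restock the first-aid caddy, leave the expired packs

### The job

Restock the first-aid caddy on the van's bench: stand each of the four in-date packs upright on the floor of the cup of its own colour (red-topped plasters carton in the red cup, yellow-topped burn gel carton in the yellow, blue-capped eyewash bottle in the blue, green-lidded ointment jar in the green). The look-alike plasters carton and ointment jar with a black cross on top are expired: leave them standing where they are.

Things in the scene. Friction and masses are not known exactly. Their poses are not given: they have to be found in the camera images.
- plasters: in-date upright carton of plasters, white with a red top and a red band round the upper sides, 56 mm (along its x) by 36 mm (along its y) by 70 mm tall, its top unmarked. Origin: centre of its underside, z up. About 90 g. All six packs stand upright on the bench, mixed, at least 105 mm apart between centres
- burn_gel: in-date upright carton of burn gel, white with a yellow top and a yellow band, 44 by 44 mm (sides parallel to its x and y) by 60 mm tall. Origin: centre of its underside, z up. About 90 g
- eyewash: in-date eyewash bottle, white, round, 42 mm in diameter up to 44 mm height, narrowing to a round blue cap 33 mm in diameter that reaches from 52 to 78 mm height; 78 mm tall in all. Origin: centre of its underside, z up. About 100 g
- ointment: in-date squat white ointment jar with a green lid: 44 mm in diameter over the lid (the upper 24 mm, z 34 to 58 mm), 42 mm below it, 58 mm tall, the lid unmarked. Origin: centre of its underside, z up. About 100 g. Other goods (pump bottle, large flat grey-topped carton, blue bin) stand at the bench edges, out of the way
- expired_plasters: expired look-alike: upright carton of plasters, white with a red top and a red band round the upper sides, 56 mm (along its x) by 36 mm (along its y) by 70 mm tall, told from the good one only by a black cross on its top. Origin: centre of its underside, z up. It must stay where it stands
- expired_ointment: expired look-alike: squat white ointment jar with a green lid: 44 mm in diameter over the lid (the upper 24 mm, z 34 to 58 mm), 42 mm below it, 58 mm tall, told from the good one only by a black cross on its lid. Origin: centre of its underside, z up. It must stay where it stands.
- red_cup: red square cup, one of four fixed in a 2 by 2 block (centres 100 mm apart, colours in any order, block may be turned) in a shallow white caddy 212 mm square with 26 mm walls. 82 mm square outside, 74 inside, walls 4 mm thick, open above. Origin: centre of its underside, 5 mm above the bench, z up, x and y along its walls; inner floor 4 mm and rim 29 mm above the origin
- yellow_cup: yellow square cup, one of four fixed in a 2 by 2 block (centres 100 mm apart, colours in any order, block may be turned) in a shallow white caddy 212 mm square with 26 mm walls. 82 mm square outside, 74 inside, walls 4 mm thick, open above. Origin: centre of its underside, 5 mm above the bench, z up, x and y along its walls; inner floor 4 mm and rim 29 mm above the origin
- blue_cup: blue square cup, one of four fixed in a 2 by 2 block (centres 100 mm apart, colours in any order, block may be turned) in a shallow white caddy 212 mm square with 26 mm walls. 82 mm square outside, 74 inside, walls 4 mm thick, open above. Origin: centre of its underside, 5 mm above the bench, z up, x and y along its walls; inner floor 4 mm and rim 29 mm above the origin
- green_cup: green square cup, one of four fixed in a 2 by 2 block (centres 100 mm apart, colours in any order, block may be turned) in a shallow white caddy 212 mm square with 26 mm walls. 82 mm square outside, 74 inside, walls 4 mm thick, open above. Origin: centre of its underside, 5 mm above the bench, z up, x and y along its walls; inner floor 4 mm and rim 29 mm above the origin
Mind the look-alikes: they are no part of the job. Leave any purple look-alike of the eyewash alone.

How it is judged:
By the outcome, as a careful person would: the job done as asked, in the order asked, and still so for the second after the job is handed in, with the robot touching nothing.
It also fails if it takes over 96 s, if anything falls off the work surface, if the arm or the gripper's body presses on something with over 40 N, if the wrist force passes 120 N, or if a joint passes its speed limit or range.

### The arm

A 6-joint arm with a two-finger parallel gripper is mounted at the origin on the work surface. World frame = base frame: x ahead of the robot, y to its left, z up, the work surface at z = 0. Lengths are in m, angles in degrees, forces in N, time in s.
With the tool pointing down it reaches from about 0.4 to 0.825 m from the base axis. Payload 7 kg.
Tool frame: the origin (TCP) lies between the finger pads; the fingertips stand 11 mm ahead of it and the grasp point (between the pads) lies 8 mm behind it; z points along the fingers, y is the direction in which the jaws open and shut (so a half turn about z gives the same grasp; the last joint's range is limited). The gripper opens to 88 mm and grips with 3 to 60 N. Pads are 19 mm wide; open, the fingers measure 130 mm over their backs; the gripper's body (78 mm by 193 mm) begins 47 mm behind the grasp point.
Start: joints at [-56.66, 20.546, 0.682, 0, -70.136, -16.507], TCP at [0.195, -0.646, 0.238] pointing down, gripper open.
Joint ranges: [-176.03, 176.03], [-82.01, 121.73], [-58.28, 71.71], [-173.87, 95.51], [-174.79, -0.11], [-173.66, 173.66]. Speed limits (degrees/s): [136.94, 136.94, 172.46, 180, 180, 180].

### API

Orientations are given as [roll, pitch, yaw] about the fixed x, y, z axes, in that order (R = Rz(yaw) Ry(pitch) Rx(roll)).
In Python, from plant import r gives the robot as it stands.
- The arm moves only by the shell command python3 -m inch 'ROWS' [OPENING] [FORCE]. ROWS is JSON, a list of rows, each an object of numbers: "x", "y", "z": the shift along the tool's x, y, z as a fraction of full scale; "yaw": the turn about the tool's z as a fraction of full scale. In form: [{"x": .., "y": .., "z": .., "yaw": ..}, ...]. A call has 1 to 5 rows; each row shifts and turns the pose as measured when the row begins, along the tool's axes as they then stand; what a row does not reach is not made up. Full scale, the value 1, is 0.025 m for a shift and 4 degrees for a turn. A row lasts 1/12 s, in which the tool goes at most 41.7 mm and 7.16 degrees, less where a joint would pass 70% of its speed; a pose out of reach is approached as far as the arm can. A call with a number of a shift or a turn outside -1 to 1 is refused whole. A call with a gripper value outside its range is refused whole. OPENING is the opening, from -1 (shut) to 1 (fully open), set as the call begins (- or left out, the last holds). The fingers move at their own pace and stop on an object; FORCE is the grip in N (left out, the last holds). Time passes only in rows, so rows that do not move let the fingers close. It gives the time, the measured TCP pose, the force and the opening at its end, in the units of the state.
- r.get_state(): the state, without advancing time (a new reading comes with each control period).
- r.capture(name): name is "scene" or "top" or "wrist"; returns (picture, depth): 420x560x3 uint8, red, green, blue; 420x560 float32, m along the optical axis (not along the pixel's ray), 0 where there is no reading.
- r.camera_info(name): a dict with "mtx" (3x3 intrinsics, pixels), "pose" (4x4, takes a point from camera to world coordinates). Camera axes: x right, y down, z forward; pixel columns grow to the right and rows downward; lengths in m; the calibration is good to about 2 mm. A picture is of the moment at which its call begins: read the wrist's pose just before it. camera_info takes no time and is no camera call; for the wrist camera it gives the pose at the moment of the call.
- r.close_job(): hands the job in, once; it reports no verdict.
The state is a dict: "time_s": time; "joints": joint angles; "qd": joint speeds; "joint_torque": joint torques, N m; "tcp_pos": TCP position; "eef_rot": TCP orientation; "contact_force": force on the tool from outside, world axes, zero at the start; "moment": the same for the moment, N m; "gripper_width": finger opening in m.
Only numpy, scipy, OpenCV 4.12 (cv2) and the standard library are available. Lean on these libraries where they do the work, as an engineer would, in place of code of your own. Each camera call takes 0.05 s, during which the arm holds its last target. There are 200 camera calls.

## Working session

There is one attempt and no reset: what is moved stays moved. The work goes in short steps, Python scripts to look and compute and a shell command to move; the robot and the scene stay as the last step left them, time stands still between calls to the robot, and variables do not carry over. Pictures are saved under pics/ and viewed, about 12 in all and at most 16, crops included, and the job is handed in when it is done.

```bash
ls; mkdir -p pics; python3 - <<'E'
from plant import r
import cv2,numpy as np
s=r.get_state();print(s['time_s'],s['tcp_pos'],s['eef_rot'],s['gripper_width'])
a=[]
for n in('top','scene'):
    p,d=r.capture(n);np.savez(f'pics/{n}0.npz',p=p,d=d,**r.camera_info(n));cv2.imwrite(f'pics/{n}0.png',p[:,:,::-1])
    i=r.camera_info(n);print(n,i['mtx'].round(1).tolist(),i['pose'].round(3).tolist())
E
```

```text
pics
0.0 [ 0.1953157  -0.64563729  0.23660358] [ 1.79905480e+02 -6.77093402e-03 -1.63174921e+02] 0.08790202974874221
top [[391.5, 0.0, 278.2], [0.0, 391.5, 208.4], [0.0, 0.0, 1.0]] [[0.016, -0.992, 0.129, 0.402], [-1.0, -0.016, -0.004, 0.017], [0.006, -0.129, -0.992, 0.846], [0.0, 0.0, 0.0, 1.0]]
scene [[401.9, 0.0, 285.7], [0.0, 401.9, 208.0], [0.0, 0.0, 1.0]] [[-0.426, 0.659, -0.62, 1.067], [0.905, 0.302, -0.3, 0.294], [-0.01, -0.688, -0.725, 0.71], [0.0, 0.0, 0.0, 1.0]]
```

View pics/top0.png

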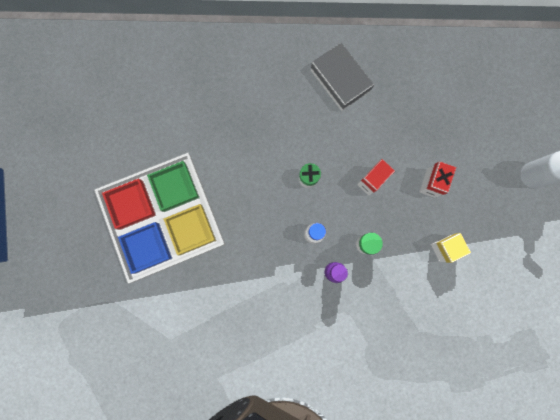

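View pics/scene0.png

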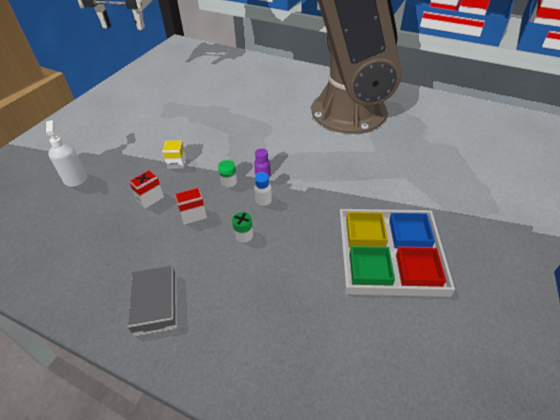

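```bash
cat > look.py <<'E'
import numpy as np,cv2
HUE={'red':[(0,8),(172,180)],'yellow':[(20,32)],'green':[(45,80)],'blue':[(105,122)],'purple':[(128,160)]}
def world(d,K,T):
    v,u=np.indices(d.shape); P=np.stack([(u-K[0,2])/K[0,0]*d,(v-K[1,2])/K[1,1]*d,d],-1)
    return P@T[:3,:3].T+T[:3,3]
def onplane(uv,z,K,T):
    uv=np.atleast_2d(uv).astype(float); D=np.c_[uv,np.ones(len(uv))]@np.linalg.inv(K).T@T[:3,:3].T
    return T[:3,3]+D*((z-T[2,3])/D[:,2])[:,None]
def mask(p,c):
    h=cv2.cvtColor(p,cv2.COLOR_RGB2HSV)
    return ((h[...,1]>130)&(h[...,2]>50)&sum([(h[...,0]>=a)&(h[...,0]<=b) for a,b in HUE[c]]).astype(bool)).astype(np.uint8)
def blobs(p,d,K,T,minA=80):
    W=world(d,K,T); out=[]
    for c in HUE:
        n,L,S,C=cv2.connectedComponentsWithStats(mask(p,c))
        for i in range(1,n):
            if S[i,4]<minA: continue
            q=W[(L==i)&(d>0)]
            if len(q)<30: continue
            zt=np.percentile(q[:,2],90)
            top=q[q[:,2]>zt-.008] if zt>.045 else q
            (cx,cy),(w,h),a=cv2.minAreaRect((top[:,:2]*1000).astype(np.float32))
            out.append((c,C[i].round(),S[i,4],zt,(cx,cy),(w,h),a))
    return out
E
python3 - <<'E'
from look import *
for n in('top','scene'):
    f=np.load(f'pics/{n}0.npz');print(n)
    for b in blobs(f['p'],f['d'],f['mtx'],f['pose']):
        if b[4][0]>150 and b[4][0]<900: print(b[0],b[1],b[2],'z%.3f'%b[3],np.round(b[4],1),np.round(b[5],1),round(b[6],1))
E
```

```text
top
red [379. 174.] 409 z0.072 [ 575.9 -189.7] [32.7 52.7] 45.9
red [434. 182.] 91 z0.060 [ 569.  -305.2] [62.5 28.8] 13.2
red [444. 176.] 316 z0.072 [ 574.  -320.5] [33.4 53.9] 69.5
red [128. 204.] 1628 z0.034 [513.1 330.8] [82.7 83.3] 22.9
yellow [189. 229.] 1493 z0.033 [460.9 198.8] [80.5 80.7] 23.3
yellow [456. 247.] 345 z0.062 [ 431.1 -343.8] [36.3 39. ] 27.1
green [370. 243.] 336 z0.060 [ 437.9 -173.7] [38.3 40.3] 0.9
blue [  2. 221.] 383 z0.020 [488.8 604. ] [197.9   5.3] 8.4
blue [144. 247.] 1640 z0.034 [421.3 291.1] [82.  82.5] 23.1
blue [317. 231.] 211 z0.080 [457.8 -62.9] [30.4 31. ] 45.7
purple [336. 272.] 313 z0.079 [ 377.6 -104.5] [29.8 30. ] 35.4
scene
red [142. 178.] 173 z0.073 [ 574.4 -320.2] [36.  53.2] 70.7
red [146. 187.] 163 z0.063 [ 585.1 -307.7] [25.4 62.1] 45.8
red [188. 195.] 230 z0.073 [ 577.6 -189.9] [33.7 52.7] 47.6
red [191. 205.] 147 z0.062 [ 589.3 -176.9] [ 4.8 55. ] 47.5
red [420. 267.] 1654 z0.035 [515.9 331.4] [83.1 83.4] 23.4
yellow [172. 145.] 140 z0.064 [ 432.6 -343.5] [38.6 41.6] 25.2
yellow [174. 154.] 110 z0.052 [ 438.3 -328.2] [31.5 59.9] 70.3
yellow [366. 229.] 1282 z0.035 [464.2 200. ] [84.5 82.3] 23.7
green [226. 168.] 241 z0.061 [ 440.3 -172.8] [38.2 39.5] 71.1
green [242. 223.] 265 z0.061 [581.2 -48.9] [39.1 39.6] 88.9
green [371. 265.] 1544 z0.035 [555.3 238.9] [83.9 81.7] 23.1
blue [262. 180.] 194 z0.081 [459.4 -62.3] [30.5 30.3] 27.4
blue [411. 229.] 1329 z0.035 [423.7 291.5] [84.2 83.1] 23.4
blue [558. 278.] 91 z0.020 [426.5 594. ] [61.6  3.1] 8.8
purple [262. 162.] 309 z0.080 [ 381.3 -105.8] [29.4 27.3] 56.8
```

```bash
cat > go.py <<'E'
# go.py X Y Z [YAW] (mm, deg): remaining shift in tool axes, in full-scale units (25 mm / 4 deg)
import sys,numpy as np
from plant import r
from scipy.spatial.transform import Rotation as Ro
a=[float(v) for v in sys.argv[1:]]; s=r.get_state()
R=Ro.from_euler('xyz',s['eef_rot'],degrees=True)
p=np.array(s['tcp_pos'])*1000
print('t %.2f'%s['time_s'],'tcp',p.round(1),'yaw %.1f'%s['eef_rot'][2],'w %.1f'%(s['gripper_width']*1000),'F',np.round(s['contact_force'],1))
if len(a)>2: print('units x y z',(R.inv().apply(np.array(a[:3])-p)/25).round(2))
if len(a)>3: print('yaw units',round(((-(a[3]-s['eef_rot'][2])+180)%360-180)/4,2))
E
python3 -m inch '[{"yaw":1},{"yaw":1},{"yaw":1},{"yaw":1},{"yaw":1}]'
python3 -m inch '[{"yaw":1},{"yaw":1},{"yaw":1},{"yaw":1},{"yaw":1}]'
python3 -m inch '[{"yaw":1},{"yaw":1},{"yaw":1},{"yaw":1},{"yaw":1}]'
python3 go.py 577 -190 150 136.5
```

```text
t 0.10 tcp [ 195.3 -645.7  236.7] yaw -163.2 w 87.8 F [0.6 0.4 0. ]
units x y z [-19.89  13.02   3.49]
yaw units 15.08validation failed for argument at $[0]...
validation failed for argument at $[0]...
validation failed for argument at $[0]...
```

Every key is needed.

```bash

python3 -m inch '[{"x":0,"y":0,"z":0,"yaw":1},{"x":0,"y":0,"z":0,"yaw":1},{"x":0,"y":0,"z":0,"yaw":1},{"x":0,"y":0,"z":0,"yaw":1},{"x":0,"y":0,"z":0,"yaw":1}]'
python3 -m inch '[{"x":0,"y":0,"z":0,"yaw":1},{"x":0,"y":0,"z":0,"yaw":1},{"x":0,"y":0,"z":0,"yaw":1},{"x":0,"y":0,"z":0,"yaw":1},{"x":0,"y":0,"z":0,"yaw":1}]'
python3 -m inch '[{"x":0,"y":0,"z":0,"yaw":1},{"x":0,"y":0,"z":0,"yaw":1},{"x":0,"y":0,"z":0,"yaw":1},{"x":0,"y":0,"z":0,"yaw":1},{"x":0,"y":0,"z":0,"yaw":1}]'
python3 go.py 577 -190 150 136.5
```

```text
time_s: 0.52
tcp_pos: [0.1949, -0.6444, 0.2338]
eef_rot: [179.7, -0.2, 176.1]
contact_force: [-0.2, -0.1, -0.3]
gripper_width: 0.0878
time_s: 0.93
tcp_pos: [0.1945, -0.643, 0.2308]
eef_rot: [179.5, -0.5, 155.0]
contact_force: [-0.9, -0.7, -0.8]
gripper_width: 0.0876
time_s: 1.35
tcp_pos: [0.194, -0.6416, 0.2279]
eef_rot: [179.6, -0.9, 134.0]
contact_force: [-0.3, -0.5, 0.4]
gripper_width: 0.0875
t 1.35 tcp [ 194.  -641.6  227.9] yaw 134.0 w 87.5 F [-0.3 -0.5  0.4]
units x y z [ 2.32 23.55  3.3 ]
yaw units -0.63
```

```bash

python3 -m inch '[{"x":0.1,"y":1,"z":0,"yaw":-0.6},{"x":0.1,"y":1,"z":0,"yaw":0},{"x":0.1,"y":1,"z":0,"yaw":0},{"x":0.1,"y":1,"z":0,"yaw":0},{"x":0.1,"y":1,"z":0,"yaw":0}]'
python3 -m inch '[{"x":0.1,"y":1,"z":0,"yaw":0},{"x":0.1,"y":1,"z":0,"yaw":0},{"x":0.1,"y":1,"z":0,"yaw":0},{"x":0.1,"y":1,"z":0,"yaw":0},{"x":0.1,"y":1,"z":0,"yaw":0}]'
python3 go.py 577 -190 150 136.5
```

```text
time_s: 1.77
tcp_pos: [0.2709, -0.542, 0.2245]
eef_rot: [179.6, -1.3, 135.7]
contact_force: [-0.4, 0.1, 1.2]
gripper_width: 0.0877
time_s: 2.18
tcp_pos: [0.3513, -0.4375, 0.2238]
eef_rot: [179.5, -1.5, 135.7]
contact_force: [0.4, -0.2, -0.3]
gripper_width: 0.0877
t 2.18 tcp [ 351.3 -437.5  223.8] yaw 135.7 w 87.7 F [ 0.4 -0.2 -0.3]
units x y z [ 0.38 13.37  3.07]
yaw units -0.2
```

```bash

python3 -m inch '[{"x":0.05,"y":1,"z":0.1,"yaw":-0.2},{"x":0.05,"y":1,"z":0.1,"yaw":0},{"x":0.05,"y":1,"z":0.1,"yaw":0},{"x":0.05,"y":1,"z":0.1,"yaw":0},{"x":0,"y":1,"z":0.1,"yaw":0}]'
python3 -m inch '[{"x":0,"y":1,"z":0.1,"yaw":0},{"x":0,"y":1,"z":0.1,"yaw":0},{"x":0,"y":1,"z":0.1,"yaw":0},{"x":0,"y":1,"z":0.1,"yaw":0},{"x":0,"y":1,"z":0.1,"yaw":0}]'
python3 go.py 577 -190 150 136.5
```

```text
time_s: 2.6
tcp_pos: [0.4363, -0.3372, 0.2116]
eef_rot: [179.5, -1.6, 136.5]
contact_force: [-0.3, -0.4, 0.6]
gripper_width: 0.0877
time_s: 3.02
tcp_pos: [0.5247, -0.2401, 0.1985]
eef_rot: [179.5, -1.7, 136.5]
contact_force: [-0.1, -0.8, 0.3]
gripper_width: 0.0873
t 3.02 tcp [ 524.7 -240.1  198.5] yaw 136.5 w 87.3 F [-0.1 -0.8  0.3]
units x y z [-0.2   2.88  1.96]
yaw units 0.01
```

```bash

python3 -m inch '[{"x":-0.1,"y":1,"z":0.6,"yaw":0},{"x":-0.1,"y":1,"z":0.6,"yaw":0},{"x":0,"y":0.7,"z":0.6,"yaw":0},{"x":0,"y":0,"z":0.6,"yaw":0}]'
python3 go.py 577 -190 44 136.5
python3 - <<'E'
from plant import r
from look import *
i=r.camera_info('wrist');p,d=r.capture('wrist');cv2.imwrite('pics/w1.png',p[:,:,::-1]);print(d[d>0].min(),i['pose'][:3,3].round(3))
for b in blobs(p,d,i['mtx'],i['pose']): print(b[0],b[1],b[2],'z%.3f'%b[3],np.round(b[4],1),np.round(b[5],1),round(b[6],1))
E
```

```text
time_s: 3.35
tcp_pos: [0.5803, -0.1874, 0.139]
eef_rot: [179.3, -1.5, 136.7]
contact_force: [0.3, -0.3, -0.1]
gripper_width: 0.0875
t 3.35 tcp [ 580.3 -187.4  139. ] yaw 136.7 w 87.5 F [ 0.3 -0.3 -0.1]
units x y z [-0.07 -0.21  3.8 ]
yaw units 0.06
0.050000113 [ 0.533 -0.147  0.288]
red [270. 185.] 229 z0.065 [ 556.4 -171.6] [36.2  1.3] 47.7
red [271. 227.] 3710 z0.071 [ 574.6 -188.5] [33.6 55.1] 46.6
red [170. 328.] 142 z0.059 [ 565.1 -248.4] [  6.6 126.6] 18.2
yellow [ 15. 211.] 822 z0.053 [ 477.7 -273.3] [131.7  24.5] 55.5
yellow [ 85. 281.] 829 z0.214 [ 527.6 -204.7] [ 3.  15.1] 47.7
yellow [470. 262.] 283 z0.214 [ 588.7 -132.7] [2.4 6. ] 47.4
yellow [476. 297.] 314 z0.216 [ 593.6 -137.3] [ 3.  10.5] 49.2
yellow [423. 329.] 2693 z0.223 [ 583.3 -153.7] [71.   2.5] 46.7
green [141.  56.] 4541 z0.058 [ 438.4 -175.9] [42.7 42.7] 61.1
green [423.  86.] 2897 z0.059 [579.1 -52.4] [43.6 42.2] 60.9
```

View pics/w1.png

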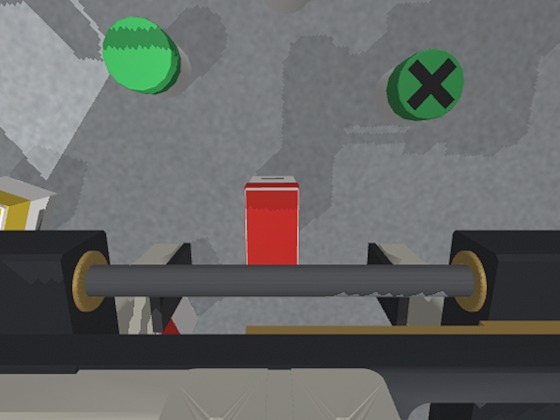

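```bash

python3 -m inch '[{"x":-0.02,"y":-0.16,"z":0.5,"yaw":0},{"x":-0.05,"y":0,"z":0.9,"yaw":0},{"x":0,"y":0,"z":0.9,"yaw":0},{"x":0,"y":0,"z":0.9,"yaw":0},{"x":0,"y":0,"z":0.4,"yaw":0}]'
python3 go.py 576 -189 42 136.5
```

```text
time_s: 3.82
tcp_pos: [0.5745, -0.1896, 0.044]
eef_rot: [179.5, -1.7, 136.8]
contact_force: [-1.6, 0.1, -0.5]
gripper_width: 0.0875
t 3.82 tcp [ 574.5 -189.6   44. ] yaw 136.8 w 87.5 F [-1.6  0.1 -0.5]
units x y z [-0.03  0.06  0.08]
yaw units 0.06
```

Close at 25 N, lift.

```bash

python3 -m inch '[{"x":0,"y":0,"z":0.02,"yaw":0},{"x":0,"y":0,"z":0,"yaw":0},{"x":0,"y":0,"z":0,"yaw":0},{"x":0,"y":0,"z":0,"yaw":0},{"x":0,"y":0,"z":0,"yaw":0}]' -1 25
python3 -m inch '[{"x":0,"y":0,"z":0,"yaw":0},{"x":0,"y":0,"z":0,"yaw":0}]'
python3 go.py 576 -189 42 136.5
```

```text
time_s: 4.23
tcp_pos: [0.574, -0.1907, 0.0447]
eef_rot: [179.6, -1.7, 136.7]
contact_force: [0.5, -0.0, -0.0]
gripper_width: 0.0598
time_s: 4.4
tcp_pos: [0.5753, -0.1908, 0.0468]
eef_rot: [179.5, -1.6, 136.7]
contact_force: [-0.5, -0.3, -0.3]
gripper_width: 0.0469
t 4.40 tcp [ 575.3 -190.8   46.8] yaw 136.7 w 46.9 F [-0.5 -0.3 -0.3]
units x y z [0.02 0.07 0.19]
yaw units 0.06
```

```bash

python3 -m inch '[{"x":0,"y":0,"z":0.12,"yaw":0},{"x":0,"y":0,"z":0.05,"yaw":0},{"x":0,"y":0,"z":0,"yaw":0},{"x":0,"y":0,"z":0,"yaw":0}]'
python3 go.py 576 -189 42 136.5
```

```text
time_s: 4.73
tcp_pos: [0.576, -0.1907, 0.044]
eef_rot: [179.4, -1.5, 136.8]
contact_force: [0.3, -0.4, 1.4]
gripper_width: 0.0356
t 4.73 tcp [ 576.  -190.7   44. ] yaw 136.8 w 35.6 F [ 0.3 -0.4  1.4]
units x y z [0.05 0.05 0.08]
yaw units 0.06
```

```bash

python3 -m inch '[{"x":0,"y":0,"z":-0.5,"yaw":0},{"x":0,"y":0,"z":-1,"yaw":0},{"x":0,"y":0,"z":-1,"yaw":-1},{"x":0,"y":0,"z":-1,"yaw":-1},{"x":0,"y":0,"z":-1,"yaw":-1}]'
python3 -m inch '[{"x":0,"y":0,"z":-1,"yaw":-1},{"x":0,"y":0,"z":0,"yaw":-1},{"x":0,"y":0,"z":0,"yaw":-1},{"x":0,"y":0,"z":0,"yaw":-1},{"x":0,"y":0,"z":0,"yaw":-1}]'
python3 -m inch '[{"x":0,"y":0,"z":0,"yaw":-1},{"x":0,"y":0,"z":0,"yaw":-1},{"x":0,"y":0,"z":0,"yaw":-1},{"x":0,"y":0,"z":0,"yaw":-1},{"x":0,"y":0,"z":0,"yaw":-1}]'
python3 go.py 514.5 331 170 -156.7
```

```text
time_s: 5.15
tcp_pos: [0.5723, -0.1928, 0.1517]
eef_rot: [179.5, -2.2, 149.0]
contact_force: [0.6, -0.8, -2.0]
gripper_width: 0.0357
time_s: 5.57
tcp_pos: [0.5756, -0.194, 0.1846]
eef_rot: [178.7, -1.3, 170.0]
contact_force: [-0.2, -0.4, -1.8]
gripper_width: 0.0362
time_s: 5.98
tcp_pos: [0.5747, -0.1937, 0.1831]
eef_rot: [178.2, -0.8, -168.9]
contact_force: [-0.2, -0.6, -1.2]
gripper_width: 0.0359
t 5.98 tcp [ 574.7 -193.7  183.1] yaw -168.9 w 35.9 F [-0.2 -0.6 -1.2]
units x y z [-1.66 21.03  1.15]
yaw units -3.06
```

```bash

python3 -m inch '[{"x":-0.1,"y":1,"z":0,"yaw":-1},{"x":-0.15,"y":1,"z":0,"yaw":-1},{"x":-0.25,"y":1,"z":0,"yaw":-0.9},{"x":-0.3,"y":1,"z":0,"yaw":0},{"x":-0.3,"y":1,"z":0,"yaw":0}]'
python3 -m inch '[{"x":-0.3,"y":1,"z":0,"yaw":0},{"x":-0.3,"y":1,"z":0,"yaw":0},{"x":-0.3,"y":1,"z":0,"yaw":0},{"x":-0.3,"y":1,"z":0,"yaw":0},{"x":-0.3,"y":1,"z":0,"yaw":0}]'
python3 go.py 514.5 331 170 -156.7
```

```text
time_s: 6.4
tcp_pos: [0.5595, -0.0661, 0.1838]
eef_rot: [178.0, -0.7, -156.9]
contact_force: [0.6, 0.0, -0.9]
gripper_width: 0.0358
time_s: 6.82
tcp_pos: [0.5423, 0.0696, 0.1862]
eef_rot: [178.0, -0.8, -156.9]
contact_force: [-0.1, -0.7, -0.9]
gripper_width: 0.0358
t 6.82 tcp [542.3  69.6 186.2] yaw -156.9 w 35.8 F [-0.1 -0.7 -0.9]
units x y z [-3.08 10.03  0.97]
yaw units -0.06
```

```bash

python3 -m inch '[{"x":-0.3,"y":1,"z":0,"yaw":0},{"x":-0.3,"y":1,"z":0,"yaw":0},{"x":-0.3,"y":1,"z":0,"yaw":0},{"x":-0.3,"y":1,"z":0,"yaw":0},{"x":-0.3,"y":1,"z":0,"yaw":0}]'
python3 -m inch '[{"x":-0.3,"y":1,"z":0.1,"yaw":0},{"x":-0.3,"y":1,"z":0.1,"yaw":0},{"x":-0.3,"y":1,"z":0.1,"yaw":0},{"x":-0.3,"y":0.9,"z":0.1,"yaw":0},{"x":-0.2,"y":0.5,"z":0.1,"yaw":0}]'
python3 go.py 514.5 331 62 -156.7
```

```text
time_s: 7.23
tcp_pos: [0.5252, 0.2056, 0.1892]
eef_rot: [177.9, -0.9, -156.9]
contact_force: [0.8, 0.1, -1.1]
gripper_width: 0.0359
time_s: 7.65
tcp_pos: [0.5115, 0.3286, 0.179]
eef_rot: [177.9, -0.9, -156.8]
contact_force: [0.1, -0.7, 0.1]
gripper_width: 0.0356
t 7.65 tcp [511.5 328.6 179. ] yaw -156.8 w 35.6 F [ 0.1 -0.7  0.1]
units x y z [-0.22 -0.13  4.68]
yaw units -0.04
```

```bash

python3 -m inch '[{"x":-0.1,"y":-0.05,"z":0.6,"yaw":0},{"x":-0.1,"y":-0.05,"z":1,"yaw":0},{"x":0,"y":0,"z":1,"yaw":0},{"x":0,"y":0,"z":1,"yaw":0},{"x":0,"y":0,"z":0.7,"yaw":0}]'
python3 go.py 514.5 331 54 -156.7
```

```text
time_s: 8.07
tcp_pos: [0.5159, 0.3374, 0.0706]
eef_rot: [177.7, -0.5, -156.6]
contact_force: [-0.4, -0.3, -1.9]
gripper_width: 0.036
t 8.07 tcp [515.9 337.4  70.6] yaw -156.6 w 36.0 F [-0.4 -0.3 -1.9]
units x y z [ 0.15 -0.24  0.66]
yaw units 0.04
```

```bash

python3 -m inch '[{"x":0.12,"y":-0.2,"z":0.3,"yaw":0},{"x":0,"y":0,"z":0.2,"yaw":0},{"x":0,"y":0,"z":0.1,"yaw":0}]'
python3 go.py 514.5 331 54 -156.7
```

```text
time_s: 8.32
tcp_pos: [0.5139, 0.3301, 0.0526]
eef_rot: [177.9, -0.7, -156.5]
contact_force: [-10.9, 1.4, 35.2]
gripper_width: 0.0359
t 8.32 tcp [513.9 330.1  52.6] yaw -156.5 w 35.9 F [-10.9   1.4  35.2]
units x y z [-0.04  0.02 -0.05]
yaw units 0.05
```

```bash

python3 -m inch '[{"x":0,"y":0,"z":-0.05,"yaw":0},{"x":0,"y":0,"z":0,"yaw":0},{"x":0,"y":0,"z":0,"yaw":0},{"x":0,"y":0,"z":0,"yaw":0}]' 0.6
python3 go.py 432 -344 180 -154
```

```text
time_s: 8.65
tcp_pos: [0.5159, 0.3308, 0.0576]
eef_rot: [177.8, -0.4, -156.5]
contact_force: [-0.2, -0.3, 0.1]
gripper_width: 0.0568
t 8.65 tcp [515.9 330.8  57.6] yaw -156.5 w 56.8 F [-0.2 -0.3  0.1]
units x y z [ 13.87 -23.21  -5.69]
yaw units -0.63
```

Up, then off toward the burn gel, looking at the cup on the way.

```bash

python3 -m inch '[{"x":0,"y":0,"z":-0.5,"yaw":0},{"x":0,"y":0,"z":-1,"yaw":0},{"x":0,"y":0,"z":-1,"yaw":0},{"x":0,"y":0,"z":-1,"yaw":0},{"x":0,"y":0,"z":-1,"yaw":0}]'
python3 -m inch '[{"x":0.6,"y":-1,"z":-0.2,"yaw":-0.3},{"x":0.6,"y":-1,"z":0,"yaw":-0.3},{"x":0.6,"y":-1,"z":0,"yaw":0},{"x":0.6,"y":-1,"z":0,"yaw":0},{"x":0.6,"y":-1,"z":0,"yaw":0}]'
python3 -m inch '[{"x":0.6,"y":-1,"z":0,"yaw":0},{"x":0.6,"y":-1,"z":0,"yaw":0},{"x":0.6,"y":-1,"z":0,"yaw":0},{"x":0.6,"y":-1,"z":0,"yaw":0},{"x":0.6,"y":-1,"z":0,"yaw":0}]'
python3 go.py 432 -344 120 -154
python3 - <<'E'
from plant import r
import cv2
p,d=r.capture('top');cv2.imwrite('pics/t1.png',p[:,:,::-1])
E
```

```text
time_s: 9.07
tcp_pos: [0.516, 0.3239, 0.1683]
eef_rot: [178.0, -1.0, -156.6]
contact_force: [0.7, 0.1, 0.3]
gripper_width: 0.07
time_s: 9.48
tcp_pos: [0.5051, 0.1809, 0.1783]
eef_rot: [177.8, -0.0, -153.7]
contact_force: [0.6, 0.3, 0.6]
gripper_width: 0.0702
time_s: 9.9
tcp_pos: [0.4915, 0.0287, 0.1753]
eef_rot: [177.8, 0.2, -153.7]
contact_force: [-0.4, -0.8, 0.5]
gripper_width: 0.0702
t 9.90 tcp [491.5  28.7 175.3] yaw -153.7 w 70.2 F [-0.4 -0.8  0.5]
units x y z [  8.76 -12.38   1.7 ]
yaw units 0.09
```

View pics/t1.png

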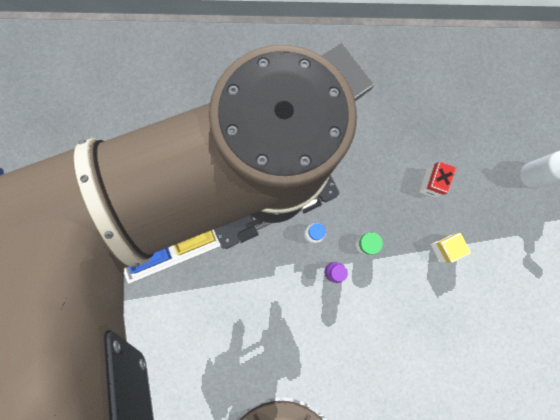

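The arm hides the caddy; the rest stands as before. On to the burn gel.

```bash

python3 -m inch '[{"x":0.7,"y":-1,"z":0,"yaw":0},{"x":0.7,"y":-1,"z":0,"yaw":0},{"x":0.7,"y":-1,"z":0,"yaw":0},{"x":0.7,"y":-1,"z":0,"yaw":0},{"x":0.7,"y":-1,"z":0,"yaw":0}]'
python3 -m inch '[{"x":0.7,"y":-1,"z":0,"yaw":0},{"x":0.7,"y":-1,"z":0,"yaw":0},{"x":0.7,"y":-1,"z":0,"yaw":0},{"x":0.7,"y":-1,"z":0,"yaw":0},{"x":0.7,"y":-1,"z":0,"yaw":0}]'
python3 go.py 432 -344 120 -154
python3 - <<'E'
from plant import r
import cv2
p,d=r.capture('top');cv2.imwrite('pics/t2.png',p[:,:,::-1])
E
```

```text
time_s: 10.37
tcp_pos: [0.4666, -0.1302, 0.1718]
eef_rot: [177.9, 0.4, -153.6]
contact_force: [0.4, -0.1, 0.1]
gripper_width: 0.0701
time_s: 10.78
tcp_pos: [0.4417, -0.2887, 0.1682]
eef_rot: [178.0, 0.6, -153.6]
contact_force: [0.3, 0.3, -0.3]
gripper_width: 0.07
t 10.78 tcp [ 441.7 -288.7  168.2] yaw -153.6 w 70.0 F [ 0.3  0.3 -0.3]
units x y z [ 1.35 -1.88  1.85]
yaw units 0.11
```

View pics/t2.png

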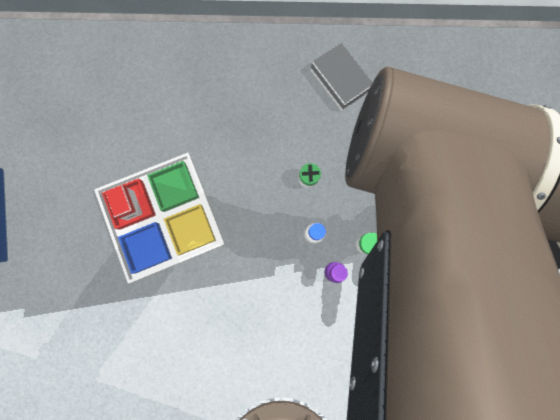

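Plasters stand in the red cup (118,202). Now down over the burn gel.

```bash

python3 -m inch '[{"x":0.6,"y":-0.9,"z":0.5,"yaw":0},{"x":0.5,"y":-0.8,"z":0.6,"yaw":0},{"x":0.1,"y":-0.1,"z":0.5,"yaw":0},{"x":0,"y":0,"z":0.2,"yaw":0}]'
python3 go.py 432 -344 40 -154
python3 - <<'E'
from plant import r
from look import *
i=r.camera_info('wrist');p,d=r.capture('wrist');cv2.imwrite('pics/w2.png',p[:,:,::-1])
for b in blobs(p,d,i['mtx'],i['pose'],300): print(b[0],b[1],b[2],'z%.3f'%b[3],np.round(b[4],1),np.round(b[5],1),round(b[6],1))
i=r.camera_info('scene');p,d=r.capture('scene')
for b in blobs(p,d,i['mtx'],i['pose']): print(b[0],b[1],b[2],'z%.3f'%b[3],np.round(b[4],1),np.round(b[5],1),round(b[6],1))
E
```

```text
time_s: 11.17
tcp_pos: [0.4337, -0.351, 0.1218]
eef_rot: [178.3, 0.7, -153.9]
contact_force: [-0.5, 0.1, 0.2]
gripper_width: 0.0702
t 11.17 tcp [ 433.7 -351.   121.8] yaw -153.9 w 70.2 F [-0.5  0.1  0.2]
units x y z [-0.02  0.18  3.28]
yaw units 0.02
yellow [285. 193.] 454 z0.055 [ 411.7 -355.1] [ 1.1 44. ] 26.5
yellow [286. 230.] 3924 z0.061 [ 431.8 -344.8] [42.6 41.7] 25.5
yellow [121. 281.] 768 z0.196 [ 424.9 -400.9] [15.3  2.4] 25.2
yellow [437. 282.] 699 z0.198 [ 391.1 -332.2] [15.3  2.5] 26.6
yellow [407. 329.] 2846 z0.206 [ 402.1 -343. ] [ 2.4 79.5] 26.1
red [342.   3.] 168 z0.151 [-190.3  -62.4] [677.7 124.3] 27.1
red [444.   6.] 128 z0.162 [-547.8  149.6] [18.9 88.9] 4.9
red [475.   3.] 213 z0.190 [-548.1  251.6] [86.5 13. ] 89.2
red [547.  12.] 262 z0.195 [-573.5  463.7] [107.1  51.2] 36.2
red [456.  20.] 293 z0.152 [-465.2  211.3] [ 14.  181.4] 0.3
red [142. 178.] 173 z0.073 [ 574.8 -320.2] [33.7 54.1] 68.5
red [146. 187.] 163 z0.062 [ 584.9 -309.4] [28.  62.7] 42.7
red [421. 264.] 1374 z0.081 [514.8 331.7] [53.7 35.9] 23.3
yellow [140. 102.] 81 z0.206 [ 464.3 -367.7] [ 6.
[... 311 characters left out ...]
 41.1] 77.8
green [371. 265.] 1538 z0.035 [555.3 238.9] [82.6 81.6] 23.2
blue [70. 39.] 6958 z-0.132 [  -42.8 -1294.2] [2046.2  449.4] 48.2
blue [271.   3.] 358 z0.110 [-469.6 -476.4] [ 53.6 134.9] 27.7
blue [315.   9.] 313 z0.129 [-249.6 -200.1] [554.4  53.6] 32.2
blue [482.  23.] 1542 z0.169 [-507.2  294.2] [163.9 320.5] 38.8
blue [534.  34.] 1082 z0.169 [-573.7  435.4] [267.   92.1] 22.1
blue [160.  24.] 222 z-0.419 [ -475.1 -1129.6] [2398.6   49.9] 42.1
blue [262. 180.] 192 z0.080 [460.  -62.5] [29.5 31.5] 44.4
blue [409. 228.] 1147 z0.034 [437.8 297.4] [113.1  83.3] 24.4
blue [558. 278.] 91 z0.020 [425.3 593.7] [60.3  3.3] 8.0
purple [262. 162.] 307 z0.080 [407.  -91.5] [88.6 25.1] 26.6
```

Plasters verified: top at (515,332), z 81 mm, aligned. Descend on the burn gel.

```bash

python3 -m inch '[{"x":0,"y":0.17,"z":0.5,"yaw":0},{"x":0,"y":0,"z":0.9,"yaw":0},{"x":0,"y":0,"z":0.9,"yaw":0},{"x":0,"y":0,"z":0.5,"yaw":0},{"x":0,"y":0,"z":0.25,"yaw":0}]'
python3 go.py 432 -344 40 -154
```

```text
time_s: 11.68
tcp_pos: [0.4378, -0.3422, 0.0514]
eef_rot: [178.8, 1.2, -153.5]
contact_force: [0.1, -0.4, 0.1]
gripper_width: 0.0701
t 11.68 tcp [ 437.8 -342.2   51.4] yaw -153.5 w 70.1 F [ 0.1 -0.4  0.1]
units x y z [0.25 0.03 0.45]
yaw units 0.12
```

```bash

python3 -m inch '[{"x":0.22,"y":0,"z":0.25,"yaw":0},{"x":0,"y":0,"z":0.15,"yaw":0},{"x":0,"y":0,"z":0,"yaw":0},{"x":0,"y":0,"z":0,"yaw":0},{"x":0,"y":0,"z":0,"yaw":0}]' -1 25
python3 -m inch '[{"x":0,"y":0,"z":0.05,"yaw":0},{"x":0,"y":0,"z":0,"yaw":0}]'
python3 go.py 432 -344 40 -154
```

```text
time_s: 12.1
tcp_pos: [0.4347, -0.3434, 0.0432]
eef_rot: [179.0, 1.3, -153.3]
contact_force: [0.1, -0.3, -0.5]
gripper_width: 0.0437
time_s: 12.27
tcp_pos: [0.4354, -0.3436, 0.0435]
eef_rot: [179.0, 1.3, -153.3]
contact_force: [-0.3, 0.4, -0.8]
gripper_width: 0.044
t 12.27 tcp [ 435.4 -343.6   43.5] yaw -153.3 w 44.0 F [-0.3  0.4 -0.8]
units x y z [0.13 0.04 0.14]
yaw units 0.17
```

```bash

python3 -m inch '[{"x":0,"y":0,"z":-0.5,"yaw":0},{"x":0,"y":0,"z":-1,"yaw":0},{"x":0,"y":0,"z":-1,"yaw":0},{"x":0,"y":0,"z":-1,"yaw":0},{"x":0,"y":0,"z":-1,"yaw":0}]'
python3 -m inch '[{"x":-0.55,"y":1,"z":-0.5,"yaw":0.3},{"x":-0.55,"y":1,"z":0,"yaw":0.3},{"x":-0.55,"y":1,"z":0,"yaw":0.2},{"x":-0.55,"y":1,"z":0,"yaw":0},{"x":-0.55,"y":1,"z":0,"yaw":0}]'
python3 -m inch '[{"x":-0.55,"y":1,"z":0,"yaw":0},{"x":-0.55,"y":1,"z":0,"yaw":0},{"x":-0.55,"y":1,"z":0,"yaw":0},{"x":-0.55,"y":1,"z":0,"yaw":0},{"x":-0.55,"y":1,"z":0,"yaw":0}]'
python3 go.py 465 201 170 -156.7
```

```text
time_s: 12.68
tcp_pos: [0.4303, -0.3451, 0.1548]
eef_rot: [178.5, 1.0, -153.4]
contact_force: [0.8, 0.2, -0.8]
gripper_width: 0.0441
time_s: 13.1
tcp_pos: [0.4442, -0.2049, 0.18]
eef_rot: [179.0, 1.4, -157.2]
contact_force: [1.0, 0.2, -1.3]
gripper_width: 0.0439
time_s: 13.52
tcp_pos: [0.4588, -0.0566, 0.1861]
eef_rot: [179.1, 1.7, -157.4]
contact_force: [1.1, 0.6, -1.9]
gripper_width: 0.0442
t 13.52 tcp [458.8 -56.6 186.1] yaw -157.4 w 44.2 F [ 1.1  0.6 -1.9]
units x y z [-4.17  9.4   0.92]
yaw units -0.17
```

```bash

python3 -m inch '[{"x":-0.45,"y":1,"z":0,"yaw":-0.15},{"x":-0.45,"y":1,"z":0,"yaw":0},{"x":-0.45,"y":1,"z":0,"yaw":0},{"x":-0.45,"y":1,"z":0,"yaw":0},{"x":-0.45,"y":1,"z":0,"yaw":0}]'
python3 -m inch '[{"x":-0.4,"y":1,"z":0.1,"yaw":0},{"x":-0.4,"y":1,"z":0.1,"yaw":0},{"x":-0.4,"y":1,"z":0.1,"yaw":0},{"x":-0.3,"y":0.8,"z":0.1,"yaw":0},{"x":-0.1,"y":0.3,"z":0.3,"yaw":0}]'
python3 go.py 465 201 55 -156.7
```

```text
time_s: 13.93
tcp_pos: [0.4608, 0.0877, 0.1921]
eef_rot: [179.1, 2.0, -156.8]
contact_force: [1.5, -0.4, -1.5]
gripper_width: 0.044
time_s: 14.35
tcp_pos: [0.4576, 0.2076, 0.1808]
eef_rot: [178.9, 2.5, -156.6]
contact_force: [-0.1, 0.0, -0.7]
gripper_width: 0.0441
t 14.35 tcp [457.6 207.6 180.8] yaw -156.6 w 44.1 F [-0.1  0.  -0.7]
units x y z [ 0.05 -0.45  5.03]
yaw units 0.02
```

```bash

python3 -m inch '[{"x":0,"y":-0.4,"z":0.6,"yaw":0},{"x":0,"y":0,"z":1,"yaw":0},{"x":0,"y":0,"z":1,"yaw":0},{"x":0,"y":0,"z":1,"yaw":0},{"x":0,"y":0,"z":0.6,"yaw":0}]'
python3 go.py 465 201 54 -156.7
```

```text
time_s: 14.77
tcp_pos: [0.4668, 0.2055, 0.0749]
eef_rot: [178.7, 3.0, -156.4]
contact_force: [-0.8, -0.0, -1.4]
gripper_width: 0.0438
t 14.77 tcp [466.8 205.5  74.9] yaw -156.4 w 43.8 F [-0.8 -0.  -1.4]
units x y z [ 0.18 -0.16  0.83]
yaw units 0.08
```

```bash

python3 -m inch '[{"x":0.12,"y":-0.15,"z":0.4,"yaw":0},{"x":0,"y":0,"z":0.15,"yaw":0},{"x":0,"y":0,"z":0.06,"yaw":0}]'
python3 go.py 465 201 54 -156.7
```

```text
time_s: 15.02
tcp_pos: [0.4643, 0.1986, 0.0548]
eef_rot: [178.9, 2.6, -156.5]
contact_force: [-0.6, -0.0, -0.6]
gripper_width: 0.0442
t 15.02 tcp [464.3 198.6  54.8] yaw -156.5 w 44.2 F [-0.6 -0.  -0.6]
units x y z [-0.06  0.08  0.04]
yaw units 0.06
```

Nearly on the floor; last bit down, release, rise.

```bash

python3 -m inch '[{"x":0,"y":0,"z":0.08,"yaw":0},{"x":0,"y":0,"z":0,"yaw":0}]'
python3 -m inch '[{"x":0,"y":0,"z":0,"yaw":0},{"x":0,"y":0,"z":0,"yaw":0},{"x":0,"y":0,"z":0,"yaw":0},{"x":0,"y":0,"z":0,"yaw":0}]' 0.6
python3 -m inch '[{"x":0,"y":0,"z":-0.5,"yaw":0},{"x":0,"y":0,"z":-1,"yaw":0},{"x":0,"y":0,"z":-1,"yaw":0},{"x":0,"y":0,"z":-1,"yaw":0},{"x":0,"y":0,"z":-1,"yaw":0}]'
python3 go.py 459 -62.5 180 -156.7
```

```text
time_s: 15.18
tcp_pos: [0.4647, 0.1985, 0.053]
eef_rot: [178.9, 2.6, -156.5]
contact_force: [1.5, 0.1, -0.6]
gripper_width: 0.0436
time_s: 15.52
tcp_pos: [0.4665, 0.2001, 0.0559]
eef_rot: [178.8, 3.0, -156.5]
contact_force: [-0.1, 0.2, -0.1]
gripper_width: 0.0653
time_s: 15.93
tcp_pos: [0.4597, 0.1937, 0.1686]
eef_rot: [178.9, 2.5, -156.5]
contact_force: [0.8, 1.0, -0.4]
gripper_width: 0.0703
t 15.93 tcp [459.7 193.7 168.6] yaw -156.5 w 70.3 F [ 0.8  1.  -0.4]
units x y z [ 4.09 -9.37 -0.81]
yaw units 0.05
```

```bash

python3 -m inch '[{"x":0.45,"y":-1,"z":-0.2,"yaw":0},{"x":0.45,"y":-1,"z":0,"yaw":0},{"x":0.45,"y":-1,"z":0,"yaw":0},{"x":0.45,"y":-1,"z":0,"yaw":0},{"x":0.45,"y":-1,"z":0,"yaw":0}]'
python3 -m inch '[{"x":0.4,"y":-1,"z":0.1,"yaw":0},{"x":0.4,"y":-1,"z":0.2,"yaw":0},{"x":0.4,"y":-0.9,"z":0.3,"yaw":0},{"x":0.2,"y":-0.5,"z":0.3,"yaw":0},{"x":0,"y":0,"z":0.2,"yaw":0}]'
python3 go.py 459 -62.5 64 -156.7
python3 - <<'E'
from plant import r
from look import *
for n,m in(('wrist',300),('scene',80)):
  i=r.camera_info(n);p,d=r.capture(n);cv2.imwrite(f'pics/{n}3.png',p[:,:,::-1])
  for b in blobs(p,d,i['mtx'],i['pose'],m):
    if 300<b[4][0]<700 and b[3]<.12: print(n,b[0],b[1],b[2],'z%.3f'%b[3],np.round(b[4],1),np.round(b[5],1),round(b[6],1))
E
```

```text
time_s: 16.35
tcp_pos: [0.4628, 0.0591, 0.1786]
eef_rot: [178.7, 3.6, -156.0]
contact_force: [0.7, -0.8, 0.3]
gripper_width: 0.0703
time_s: 16.77
tcp_pos: [0.4674, -0.0386, 0.15]
eef_rot: [178.8, 4.1, -156.0]
contact_force: [-0.1, 0.5, 0.6]
gripper_width: 0.07
t 16.77 tcp [467.4 -38.6 150. ] yaw -156.0 w 70.0 F [-0.1  0.5  0.6]
units x y z [ 0.94 -0.81  3.37]
yaw units 0.17
wrist green [106.  88.] 4373 z0.058 [ 437.9 -175.7] [42.6 43.1] 15.7
wrist green [218. 309.] 777 z0.058 [566.3 -47.8] [19.  32.5] 2.9
wrist blue [247. 189.] 2073 z0.079 [458.4 -64.7] [32.3 31.8] 18.1
wrist purple [235.  45.] 3745 z0.078 [ 378.4 -107.4] [31.4 31.7] 23.9
scene red [142. 178.] 173 z0.073 [ 574.2 -320.2] [33.5 53.8] 71.5
scene red [146. 187.] 162 z0.062 [ 585.1 -310.3] [28.6 63.7] 41.8
scene red [421. 264.] 1373 z0.081 [515.7 332.4] [54.6 36.7] 24.8
scene yellow [367. 227.] 1054 z0.071 [465.5 198.7] [43.  44.4] 24.0
scene green [226. 168.] 242 z0.060 [ 441.5 -172.2] [39.1 40.2] 48.4
scene green [242. 223.] 264 z0.061 [581.  -49.8] [39.7 40.6] 49.7
scene green [371. 265.] 1544 z0.035 [555.5 239. ] [83.5 81.6] 23.5
scene blue [262. 180.] 191 z0.080 [459.6 -62.2] [31.2 30.2] 7.8
scene blue [409. 228.] 1151 z0.034 [424.  291.4] [83.7 82.8] 22.9
scene blue [558. 278.] 91 z0.021 [427.  594.5] [62.3  3. ] 8.3
scene purple [262. 162.] 306 z0.079 [406.8 -90.4] [88.8 27.4] 26.6
```

View pics/scene3.png

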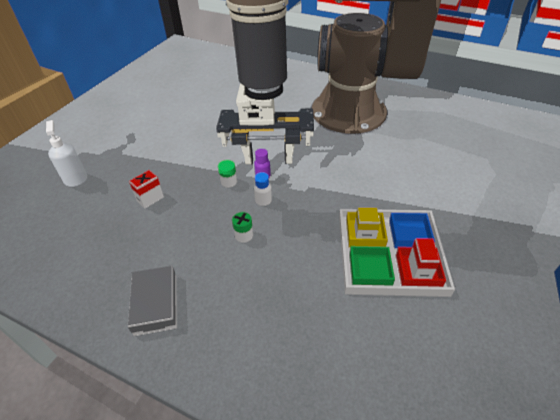

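Burn gel stands centred in the yellow cup (465,199), plasters in red. Now above the eyewash.

```bash

python3 -m inch '[{"x":0.4,"y":-0.4,"z":0.4,"yaw":0},{"x":0.4,"y":-0.3,"z":0.5,"yaw":0},{"x":0,"y":0,"z":0.4,"yaw":0.15},{"x":0,"y":0,"z":0.1,"yaw":0}]'
python3 go.py 459 -63 64 -156.7
```

```text
time_s: 17.2
tcp_pos: [0.4605, -0.0573, 0.1152]
eef_rot: [178.8, 4.4, -156.4]
contact_force: [0.1, 0.7, 0.1]
gripper_width: 0.0699
t 17.20 tcp [460.5 -57.3 115.2] yaw -156.4 w 69.9 F [0.1 0.7 0.1]
units x y z [ 0.31 -0.23  2.03]
yaw units 0.06
```

```bash

python3 -m inch '[{"x":0.2,"y":-0.22,"z":0.5,"yaw":0},{"x":0.1,"y":0,"z":0.6,"yaw":0},{"x":0.05,"y":0,"z":0.5,"yaw":0},{"x":0,"y":0,"z":0.2,"yaw":0},{"x":0,"y":0,"z":0.05,"yaw":0}]'
python3 go.py 459 -63 64 -156.7
```

```text
time_s: 17.62
tcp_pos: [0.4612, -0.0593, 0.0704]
eef_rot: [178.9, 4.8, -156.0]
contact_force: [0.4, -0.3, 0.0]
gripper_width: 0.0704
t 17.62 tcp [461.2 -59.3  70.4] yaw -156.0 w 70.4 F [ 0.4 -0.3  0. ]
units x y z [ 0.16 -0.1   0.24]
yaw units 0.17
```

```bash

python3 -m inch '[{"x":0.16,"y":-0.1,"z":0.2,"yaw":0.1},{"x":0,"y":0,"z":0.1,"yaw":0},{"x":0,"y":0,"z":0,"yaw":0},{"x":0,"y":0,"z":0,"yaw":0},{"x":0,"y":0,"z":0.04,"yaw":0}]' -1 25
python3 -m inch '[{"x":0,"y":0,"z":0,"yaw":0},{"x":0,"y":0,"z":0,"yaw":0},{"x":0,"y":0,"z":0,"yaw":0},{"x":0,"y":0,"z":0,"yaw":0}]'
python3 go.py 459 -63 64 -156.7
```

```text
time_s: 18.03
tcp_pos: [0.4611, -0.0615, 0.0633]
eef_rot: [178.9, 4.9, -156.3]
contact_force: [-0.3, -0.0, 0.9]
gripper_width: 0.0425
time_s: 18.37
tcp_pos: [0.4615, -0.0615, 0.064]
eef_rot: [178.9, 5.0, -156.3]
contact_force: [-0.2, -0.8, -1.0]
gripper_width: 0.0329
t 18.37 tcp [461.5 -61.5  64. ] yaw -156.3 w 32.9 F [-0.2 -0.8 -1. ]
units x y z [ 0.12 -0.02 -0.01]
yaw units 0.1
```

```bash

python3 -m inch '[{"x":0,"y":0,"z":-0.4,"yaw":0},{"x":0,"y":0,"z":-1,"yaw":0},{"x":0,"y":0,"z":-1,"yaw":0},{"x":0,"y":0,"z":-1,"yaw":0},{"x":0,"y":0,"z":-1,"yaw":0}]'
python3 -m inch '[{"x":-0.35,"y":1,"z":-0.4,"yaw":0.1},{"x":-0.35,"y":1,"z":0,"yaw":0},{"x":-0.35,"y":1,"z":0,"yaw":0},{"x":-0.35,"y":1,"z":0,"yaw":0},{"x":-0.35,"y":1,"z":0,"yaw":0}]'
python3 -m inch '[{"x":-0.35,"y":1,"z":0,"yaw":0},{"x":-0.35,"y":1,"z":0,"yaw":0},{"x":-0.35,"y":1,"z":0,"yaw":0},{"x":-0.35,"y":1,"z":0,"yaw":0},{"x":-0.35,"y":1,"z":0,"yaw":0}]'
python3 go.py 425.5 292.5 180 -156.7
```

```text
time_s: 18.78
tcp_pos: [0.449, -0.0682, 0.1717]
eef_rot: [178.7, 4.2, -156.4]
contact_force: [1.4, 0.2, -0.2]
gripper_width: 0.0324
time_s: 19.2
tcp_pos: [0.4409, 0.0639, 0.1957]
eef_rot: [178.8, 4.9, -157.3]
contact_force: [0.3, 0.0, -1.4]
gripper_width: 0.0324
time_s: 19.62
tcp_pos: [0.4303, 0.202, 0.2035]
eef_rot: [178.7, 5.0, -157.3]
contact_force: [0.5, -0.3, -1.0]
gripper_width: 0.0322
t 19.62 tcp [430.3 202.  203.5] yaw -157.3 w 32.2 F [ 0.5 -0.3 -1. ]
units x y z [-1.13  3.39  1.12]
yaw units -0.16
```

```bash

python3 -m inch '[{"x":-0.35,"y":1,"z":0.1,"yaw":-0.1},{"x":-0.35,"y":1,"z":0.1,"yaw":0},{"x":-0.2,"y":0.8,"z":0.2,"yaw":0},{"x":-0.1,"y":0.2,"z":0.4,"yaw":0},{"x":0,"y":0,"z":0.6,"yaw":0}]'
python3 go.py 425.5 292.5 75 -156.7
```

```text
time_s: 20.03
tcp_pos: [0.426, 0.2927, 0.1747]
eef_rot: [178.6, 5.4, -156.6]
contact_force: [0.0, -0.2, -0.6]
gripper_width: 0.0323
t 20.03 tcp [426.  292.7 174.7] yaw -156.6 w 32.3 F [ 0.  -0.2 -0.6]
units x y z [ 0.4  -0.1   3.97]
yaw units 0.02
```

```bash

python3 -m inch '[{"x":0.1,"y":-0.1,"z":0.7,"yaw":0},{"x":0.15,"y":0,"z":0.9,"yaw":0},{"x":0.15,"y":0,"z":0.9,"yaw":0},{"x":0.1,"y":0,"z":0.5,"yaw":0},{"x":0,"y":0,"z":0.2,"yaw":0}]'
python3 go.py 425.5 292.5 74 -156.7
```

```text
time_s: 20.45
tcp_pos: [0.4205, 0.2882, 0.0875]
eef_rot: [178.6, 5.2, -156.6]
contact_force: [0.2, -0.7, -1.1]
gripper_width: 0.0324
t 20.45 tcp [420.5 288.2  87.5] yaw -156.6 w 32.4 F [ 0.2 -0.7 -1.1]
units x y z [-0.2   0.06  0.56]
yaw units 0.03
```

```bash

python3 -m inch '[{"x":-0.18,"y":0.05,"z":0.3,"yaw":0},{"x":0,"y":0,"z":0.12,"yaw":0},{"x":0,"y":0,"z":0.06,"yaw":0}]'
python3 go.py 425.5 292.5 74 -156.7
```

```text
time_s: 20.7
tcp_pos: [0.4255, 0.2909, 0.0743]
eef_rot: [178.7, 5.1, -156.6]
contact_force: [-0.6, -0.6, -1.1]
gripper_width: 0.0325
t 20.70 tcp [425.5 290.9  74.3] yaw -156.6 w 32.5 F [-0.6 -0.6 -1.1]
units x y z [-0.02  0.06  0.01]
yaw units 0.03
```

```bash

python3 -m inch '[{"x":0,"y":0,"z":0.06,"yaw":0},{"x":0,"y":0,"z":0.04,"yaw":0}]'
python3 -m inch '[{"x":0,"y":0,"z":0,"yaw":0},{"x":0,"y":0,"z":0,"yaw":0},{"x":0,"y":0,"z":0,"yaw":0},{"x":0,"y":0,"z":0,"yaw":0},{"x":0,"y":0,"z":0,"yaw":0}]' 0.5
python3 -m inch '[{"x":0,"y":0,"z":-0.5,"yaw":0},{"x":0,"y":0,"z":-1,"yaw":0},{"x":0,"y":0,"z":-1,"yaw":0},{"x":0,"y":0,"z":-1,"yaw":0},{"x":0,"y":0,"z":-0.5,"yaw":0}]'
python3 go.py 440 -174 180 -156.7
```

```text
time_s: 20.87
tcp_pos: [0.4266, 0.2916, 0.0724]
eef_rot: [178.7, 5.2, -156.6]
contact_force: [-0.1, -2.5, 6.4]
gripper_width: 0.0322
time_s: 21.28
tcp_pos: [0.4277, 0.2929, 0.0747]
eef_rot: [178.5, 5.4, -156.6]
contact_force: [-0.0, 0.5, 0.7]
gripper_width: 0.0605
time_s: 21.7
tcp_pos: [0.4181, 0.2846, 0.1747]
eef_rot: [178.8, 5.0, -156.6]
contact_force: [-0.3, 0.2, -0.1]
gripper_width: 0.0658
t 21.70 tcp [418.1 284.6 174.7] yaw -156.6 w 65.8 F [-0.3  0.2 -0.1]
units x y z [  6.44 -17.16  -1.15]
yaw units 0.03
```

```bash

python3 -m inch '[{"x":0.37,"y":-1,"z":0,"yaw":0},{"x":0.37,"y":-1,"z":0,"yaw":0},{"x":0.37,"y":-1,"z":0,"yaw":0},{"x":0.37,"y":-1,"z":0,"yaw":0},{"x":0.37,"y":-1,"z":0,"yaw":0}]'
python3 -m inch '[{"x":0.37,"y":-1,"z":0,"yaw":0},{"x":0.37,"y":-1,"z":0,"yaw":0},{"x":0.37,"y":-1,"z":0,"yaw":0},{"x":0.37,"y":-1,"z":0,"yaw":0},{"x":0.37,"y":-1,"z":0,"yaw":0}]'
python3 -m inch '[{"x":0.37,"y":-1,"z":0,"yaw":0},{"x":0.37,"y":-1,"z":0,"yaw":0},{"x":0.37,"y":-1,"z":0,"yaw":0}]'
python3 go.py 440 -174 120 -156.7
```

```text
time_s: 22.12
tcp_pos: [0.428, 0.1541, 0.1736]
eef_rot: [178.5, 5.7, -156.2]
contact_force: [-0.5, -0.4, -0.5]
gripper_width: 0.0657
time_s: 22.53
tcp_pos: [0.4357, 0.0155, 0.1667]
eef_rot: [178.4, 6.0, -156.0]
contact_force: [1.0, -0.6, 0.6]
gripper_width: 0.0653
time_s: 22.78
tcp_pos: [0.4407, -0.0679, 0.1626]
eef_rot: [178.4, 6.1, -156.0]
contact_force: [0.8, 1.0, 0.1]
gripper_width: 0.0659
t 22.78 tcp [440.7 -67.9 162.6] yaw -156.0 w 65.9 F [0.8 1.  0.1]
units x y z [ 1.93 -3.9   1.4 ]
yaw units 0.19
```

```bash

python3 -m inch '[{"x":0.45,"y":-1,"z":0,"yaw":0.1},{"x":0.45,"y":-1,"z":0.1,"yaw":0},{"x":0.45,"y":-0.9,"z":0.3,"yaw":0},{"x":0.3,"y":-0.5,"z":0.4,"yaw":0},{"x":0.1,"y":0,"z":0.3,"yaw":0}]'
python3 go.py 440 -174 40 -156.7
python3 - <<'E'
from plant import r
from look import *
for n,m in(('wrist',300),('scene',80)):
  i=r.camera_info(n);p,d=r.capture(n);cv2.imwrite(f'pics/{n}4.png',p[:,:,::-1])
  for b in blobs(p,d,i['mtx'],i['pose'],m):
    if 300<b[4][0]<700 and b[3]<.12: print(n,b[0],b[1],b[2],'z%.3f'%b[3],np.round(b[4],1),np.round(b[5],1),round(b[6],1))
E
```

```text
time_s: 23.2
tcp_pos: [0.4389, -0.1695, 0.1295]
eef_rot: [178.5, 6.5, -156.5]
contact_force: [-0.2, 0.1, -0.0]
gripper_width: 0.0654
t 23.20 tcp [ 438.9 -169.5  129.5] yaw -156.5 w 65.4 F [-0.2  0.1 -0. ]
units x y z [ 0.43 -0.27  3.55]
yaw units 0.05
wrist green [268. 205.] 3444 z0.058 [ 437.3 -176.3] [43.2 42.5] 41.1
wrist purple [397. 165.] 4722 z0.078 [ 378.  -108.5] [32.5 31.5] 84.7
scene red [142. 178.] 173 z0.074 [ 574.6 -319.4] [33.3 52.9] 71.3
scene red [146. 187.] 162 z0.063 [ 576.7 -316.6] [32.1 56.5] 68.6
scene red [421. 264.] 1371 z0.081 [516.  332.2] [55.2 36.3] 23.2
scene yellow [366. 227.] 1060 z0.071 [464.9 198.7] [43.1 44.8] 24.4
scene green [226. 168.] 242 z0.060 [ 440.3 -173.1] [39.6 40.5] 45.5
scene green [242. 223.] 265 z0.061 [581.8 -49. ] [40.3 40.4] 49.6
scene green [371. 265.] 1543 z0.035 [555.4 239. ] [83.7 81.8] 23.2
scene blue [410. 225.] 869 z0.088 [425.8 289.5] [30.6 29.2] 15.9
scene blue [558. 278.] 91 z0.020 [425.1 593.9] [63.1  2.7] 8.6
scene purple [262. 165.] 389 z0.079 [ 380.6 -104.7] [28.6 25.1] 27.8
```

View pics/wrist4.png

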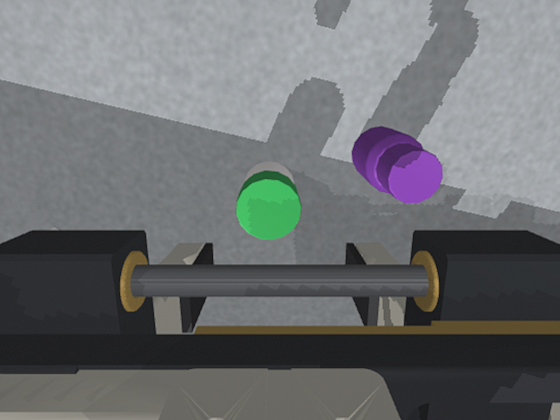

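Unmarked jar at (268,207), purple bottle (415,175) clear of the right finger. Descend.

```bash

python3 -m inch '[{"x":0.2,"y":-0.27,"z":0.4,"yaw":0},{"x":0.1,"y":0,"z":0.8,"yaw":0},{"x":0.1,"y":0,"z":0.8,"yaw":0},{"x":0.05,"y":0,"z":0.7,"yaw":0},{"x":0,"y":0,"z":0.4,"yaw":0}]'
python3 go.py 439 -174.5 41 -156.7
```

```text
time_s: 23.72
tcp_pos: [0.4412, -0.171, 0.052]
eef_rot: [178.8, 6.9, -156.2]
contact_force: [-0.4, 0.2, -0.3]
gripper_width: 0.0654
t 23.72 tcp [ 441.2 -171.    52. ] yaw -156.2 w 65.4 F [-0.4  0.2 -0.3]
units x y z [ 0.19 -0.1   0.42]
yaw units 0.13
```

```bash

python3 -m inch '[{"x":0.18,"y":-0.1,"z":0.3,"yaw":0},{"x":0,"y":0,"z":0.1,"yaw":0},{"x":0,"y":0,"z":0,"yaw":0},{"x":0,"y":0,"z":0.03,"yaw":0},{"x":0,"y":0,"z":0,"yaw":0}]' -1 25
python3 -m inch '[{"x":0,"y":0,"z":0,"yaw":0},{"x":0,"y":0,"z":0,"yaw":0}]'
python3 go.py 439 -174.5 41 -156.7
```

```text
time_s: 24.13
tcp_pos: [0.4394, -0.1724, 0.0394]
eef_rot: [178.7, 6.8, -155.9]
contact_force: [0.1, -0.4, -1.1]
gripper_width: 0.0431
time_s: 24.3
tcp_pos: [0.44, -0.1723, 0.0404]
eef_rot: [178.8, 6.9, -155.9]
contact_force: [0.9, -1.2, -0.5]
gripper_width: 0.0434
t 24.30 tcp [ 440.  -172.3   40.4] yaw -155.9 w 43.4 F [ 0.9 -1.2 -0.5]
units x y z [ 0.07 -0.06 -0.03]
yaw units 0.21
```

```bash

python3 -m inch '[{"x":0,"y":0,"z":-0.4,"yaw":0},{"x":0,"y":0,"z":-1,"yaw":0},{"x":0,"y":0,"z":-1,"yaw":0},{"x":0,"y":0,"z":-1,"yaw":0},{"x":0,"y":0,"z":-1,"yaw":0}]'
python3 -m inch '[{"x":-0.82,"y":1,"z":-0.6,"yaw":0.1},{"x":-0.82,"y":1,"z":-0.2,"yaw":0.1},{"x":-0.82,"y":1,"z":0,"yaw":0},{"x":-0.82,"y":1,"z":0,"yaw":0},{"x":-0.82,"y":1,"z":0,"yaw":0}]'
python3 go.py 555.5 240.5 170 -156.7
```

```text
time_s: 24.72
tcp_pos: [0.4248, -0.1795, 0.1497]
eef_rot: [178.5, 6.4, -156.0]
contact_force: [1.7, 0.3, -0.6]
gripper_width: 0.0434
time_s: 25.13
tcp_pos: [0.4683, -0.0266, 0.1952]
eef_rot: [178.6, 7.2, -157.5]
contact_force: [1.2, -0.5, -1.5]
gripper_width: 0.043
t 25.13 tcp [468.3 -26.6 195.2] yaw -157.5 w 43.0 F [ 1.2 -0.5 -1.5]
units x y z [-7.13  8.49  2.12]
yaw units -0.2
```

```bash

python3 -m inch '[{"x":-0.83,"y":1,"z":0.15,"yaw":-0.15},{"x":-0.83,"y":1,"z":0.15,"yaw":0},{"x":-0.83,"y":1,"z":0.15,"yaw":0},{"x":-0.83,"y":1,"z":0.15,"yaw":0},{"x":-0.83,"y":1,"z":0.15,"yaw":0}]'
python3 go.py 555.5 240.5 160 -156.7
```

```text
time_s: 25.55
tcp_pos: [0.5163, 0.1381, 0.1975]
eef_rot: [178.6, 7.7, -156.9]
contact_force: [1.3, 0.3, -1.3]
gripper_width: 0.0431
t 25.55 tcp [516.3 138.1 197.5] yaw -156.9 w 43.1 F [ 1.3  0.3 -1.3]
units x y z [-2.82  3.1   1.97]
yaw units -0.04
```

```bash

python3 -m inch '[{"x":-0.85,"y":0.9,"z":0.4,"yaw":0},{"x":-0.8,"y":0.9,"z":0.4,"yaw":0},{"x":-0.6,"y":0.8,"z":0.4,"yaw":0},{"x":-0.3,"y":0.2,"z":0.3,"yaw":0},{"x":0,"y":0,"z":0.2,"yaw":0}]'
python3 go.py 555.5 240.5 50 -156.7
```

```text
time_s: 25.97
tcp_pos: [0.5539, 0.2418, 0.1674]
eef_rot: [178.5, 8.0, -156.6]
contact_force: [-0.3, -0.1, -0.7]
gripper_width: 0.0432
t 25.97 tcp [553.9 241.8 167.4] yaw -156.6 w 43.2 F [-0.3 -0.1 -0.7]
units x y z [ 0.62 -0.19  4.65]
yaw units 0.03
```

```bash

python3 -m inch '[{"x":0.13,"y":-0.1,"z":0.7,"yaw":0},{"x":0.13,"y":-0.05,"z":0.9,"yaw":0},{"x":0.13,"y":0,"z":0.9,"yaw":0},{"x":0.13,"y":0,"z":0.9,"yaw":0},{"x":0.05,"y":0,"z":0.4,"yaw":0}]'
python3 go.py 555.5 240.5 50 -156.7
```

```text
time_s: 26.38
tcp_pos: [0.554, 0.2385, 0.0705]
eef_rot: [178.4, 8.3, -156.6]
contact_force: [-1.1, -0.2, -1.1]
gripper_width: 0.0432
t 26.38 tcp [554.  238.5  70.5] yaw -156.6 w 43.2 F [-1.1 -0.2 -1.1]
units x y z [0.03 0.03 0.82]
yaw units 0.01
```

```bash

python3 -m inch '[{"x":0.03,"y":0.03,"z":0.4,"yaw":0},{"x":0,"y":0,"z":0.15,"yaw":0},{"x":0,"y":0,"z":0.06,"yaw":0}]'
python3 go.py 555.5 240.5 50 -156.7
```

```text
time_s: 26.63
tcp_pos: [0.5527, 0.2358, 0.0522]
eef_rot: [178.5, 8.0, -156.8]
contact_force: [-0.2, 0.7, -0.4]
gripper_width: 0.0434
t 26.63 tcp [552.7 235.8  52.2] yaw -156.8 w 43.4 F [-0.2  0.7 -0.4]
units x y z [-0.16  0.12  0.11]
yaw units -0.02
```

```bash

python3 -m inch '[{"x":-0.12,"y":0.1,"z":0.1,"yaw":0},{"x":0,"y":0,"z":0.05,"yaw":0}]'
python3 -m inch '[{"x":0,"y":0,"z":0,"yaw":0},{"x":0,"y":0,"z":0,"yaw":0},{"x":0,"y":0,"z":0,"yaw":0},{"x":0,"y":0,"z":0,"yaw":0},{"x":0,"y":0,"z":0,"yaw":0}]' 0.6
python3 -m inch '[{"x":-0.03,"y":0,"z":-0.5,"yaw":0},{"x":-0.1,"y":0,"z":-1,"yaw":0},{"x":-0.1,"y":0,"z":-1,"yaw":0},{"x":-0.1,"y":0,"z":-1,"yaw":0},{"x":-0.1,"y":0,"z":-1,"yaw":0}]'
python3 -m inch '[{"x":0.4,"y":-1,"z":-0.2,"yaw":0},{"x":0.4,"y":-1,"z":0,"yaw":0},{"x":0.4,"y":-1,"z":0,"yaw":0},{"x":0.4,"y":-1,"z":0,"yaw":0},{"x":0.4,"y":-1,"z":0,"yaw":0}]'
python3 -m inch '[{"x":0.4,"y":-1,"z":0,"yaw":0},{"x":0.4,"y":-1,"z":0,"yaw":0},{"x":0.4,"y":-1,"z":0,"yaw":0},{"x":0.4,"y":-1,"z":0,"yaw":0},{"x":0.2,"y":-0.5,"z":0,"yaw":0}]'
python3 -m inch '[{"x":0,"y":0,"z":0,"yaw":0},{"x":0,"y":0,"z":0,"yaw":0}]'
python3 - <<'E'
from plant import r
from look import *
i=r.camera_info('scene');p,d=r.capture('scene');cv2.imwrite('pics/s5.png',p[:,:,::-1])
for b in blobs(p,d,i['mtx'],i['pose']):
    if 300<b[4][0]<700 and b[3]<.12: print(b[0],b[1],b[2],'z%.3f'%b[3],np.round(b[4],1),np.round(b[5],1),round(b[6],1))
E
```

```text
time_s: 26.8
tcp_pos: [0.5554, 0.239, 0.0497]
eef_rot: [178.5, 8.0, -156.8]
contact_force: [0.4, 1.4, -0.4]
gripper_width: 0.0434
time_s: 27.22
tcp_pos: [0.5571, 0.2403, 0.0529]
eef_rot: [178.4, 8.3, -156.8]
contact_force: [-0.8, -0.6, 0.0]
gripper_width: 0.0683
time_s: 27.63
tcp_pos: [0.5499, 0.2329, 0.1639]
eef_rot: [178.6, 7.7, -156.8]
contact_force: [0.8, 0.3, -0.1]
gripper_width: 0.07
time_s: 28.05
tcp_pos: [0.5578, 0.1012, 0.1693]
eef_rot: [178.5, 8.7, -156.3]
contact_force: [0.7, 0.2, -0.7]
gripper_width: 0.0704
time_s: 28.47
tcp_pos: [0.562, -0.0263, 0.161]
eef_rot: [178.5, 9.0, -156.3]
contact_force: [0.6, 0.9, 0.0]
gripper_width: 0.07
time_s: 28.63
tcp_pos: [0.5618, -0.0294, 0.1611]
eef_rot: [178.5, 9.0, -156.5]
contact_force: [0.5, -0.5, 0.7]
gripper_width: 0.07
red [142. 178.] 173 z0.073 [ 574.1 -321.8] [36.3 53.5] 72.6
red [146. 187.] 162 z0.063 [ 576.7 -316.6] [33.9 55.8] 68.9
red [421. 264.] 1374 z0.081 [515.7 332.3] [55.6 37. ] 23.5
yellow [366. 227.] 1039 z0.071 [492.4 211.2] [101.2  44.7] 24.8
green [242. 223.] 264 z0.061 [581.8 -48.7] [38.4 40.8] 73.4
green [372. 264.] 1328 z0.068 [555.6 238.9] [40.8 43.3] 4.1
blue [410. 225.] 877 z0.088 [425.2 289.5] [32.  29.4] 12.5
blue [558. 278.] 91 z0.020 [426.8 594.2] [61.6  3.1] 8.1
purple [261. 170.] 211 z0.055 [464.4 -45.8] [204.7  27.4] 37.5
```

View pics/s5.png

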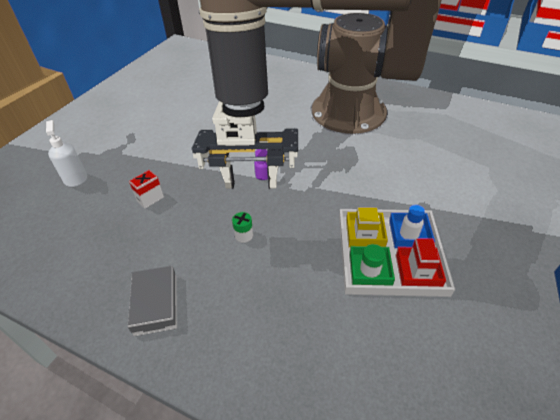

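All four packs stand upright in their own cups, at the heights expected. The expired pair has not moved, and the gripper is clear in the air.

```bash
python3 -c "
from plant import r
print(r.close_job())"
```

```text
the job is handed in; nothing more can be done
None
```

All four in-date packs are standing upright in the cups of their own colour, placed in the order plasters, burn gel, eyewash, ointment. I handed the job in at about 29 s of the 96 s allowed.

**Placement:** the last scene picture gave these top centres and heights, against the cup centres. The heights read about 1–2 mm high, as they did for every pack before it was moved.

| Pack | Top centre (mm) | Cup centre (mm) | Top height (mm) |
|---|---|---|---|
| Plasters (red) | 516, 332 | 514, 331 | 81 |
| Burn gel (yellow) | 465, 199 | 462, 199 | 71 |
| Eyewash (blue) | 425, 290 | 422, 291 | 88 |
| Ointment (green) | 556, 239 | 555, 239 | 68 |

**Left alone:** the expired plasters (574, -321) and expired ointment (582, -49) are within measuring error of where they started. The purple bottle was partly hidden by the gripper in the last picture, but one view earlier it had not moved.

**Checks that disagreed or were off:**
- In the last scene picture the burn gel's fitted rectangle was wrong (101 mm long, probably stray depth readings). Its position in the table is from the view before. Its height and the picture itself still looked right.
- The tool's tilt drifted to about 9° over the run. Each pack was gripped and released at nearly the same tilt, so they stand straight.
- The plasters carton met the cup floor at about 35 N while held; no other reading I took came near that.

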